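# Hang the tool ledge on the slotted bench stand

## Robot

A 6-joint arm with a two-finger parallel gripper is mounted at the origin on a cart in front of the work surface, level with it; the furniture and walls round the work are solid. World frame = base frame: x ahead of the robot, y to its left, z up, the work surface at z = 0. Lengths are in m, angles in rad, forces in N, time in s.
With the tool pointing down it reaches from about 0.325 to 0.75 m from the base axis. Payload 7.6 kg.
Tool frame: the origin (TCP) lies midway between the tips of the shut fingers; the grasp point (between the pads) lies 19 mm behind it; z points along the fingers, y is the direction in which the jaws open and shut (so a half turn about z gives the same grasp; the last joint's range is limited). The gripper opens to 85 mm and grips with 20 to 120 N. Pads are 22 mm wide; open, the fingers measure 114 mm over their backs; the gripper's body (76 mm by 85 mm) begins 54 mm behind the grasp point. The pads swing forward as they close: fully open they stand 13 mm farther back than shut.
Start: joints at [-1.313, 0.052, 1.401, -0, 1.689, -0.07], TCP at [0.169, -0.497, 0.231] pointing down, gripper open.
Joint ranges: [-2.9, 2.9], [-0.91, 2.17], [0.12, 2.37], [-1.06, 4.2], [0.26, 2.73], [-2.93, 2.93]. Speed limits (rad/s): [2.57, 2.57, 3.01, 3.14, 3.14, 3.14].

## Interface

Orientations are given as a unit quaternion [x, y, z, w].
In Python, from plant import r gives the robot as it stands.
- The arm moves only by the tool play_rows, never from a script. Its argument "moves" is a list of rows, each an object of numbers: "x", "y", "z": the shift along the world's x, y, z in mm; "spin": the turn about the world's z in degrees. A call has 1 to 12 rows; each row is the pose to reach, as a shift and turn from the pose commanded when the call began; what a row does not reach only later rows make up. A row lasts 1/10 s, in which the tool goes at most 50 mm and 8.59 degrees, less where a joint would pass 70% of its speed; a pose out of reach is approached as far as the arm can. A call with a gripper value outside its range is refused whole. "gripper" is the closure, from -1 (fully open) to 1 (shut), so that 0 is half open, set as the call begins (left out, the last holds). The fingers move at their own pace and stop on an object; "grip_force" is the grip in N (left out, the last holds). Time passes only in rows, so rows that repeat a pose let the fingers close. It gives the time, the measured TCP pose, the force and the opening at its end, in the units of the state.
- r.get_state(): the state, without advancing time (a new reading comes with each control period).
- r.capture(name): name is "scene" or "top" or "wrist"; returns a dict with "image" (384x512x3 uint8, red, green, blue), "fx", "fy", "cx", "cy" (pixels), "xyz" and "attitude" of the camera in the world; the wrist camera has in their place "T_tool_cam" (4x4, takes a point from camera to tool coordinates, whose origin is the TCP and whose axes are the flange's). Camera axes: x right, y up, looking along -z (the intrinsics and any distortion apply to the point x, -y, -z); pixel columns grow to the right and rows downward; lengths in m; the calibration is good to about 2 mm. A picture is of the moment at which its call begins: read the wrist's pose just before it. There is no depth.
- r.hand_in(): hands the job in, once; it reports no verdict.
The state is a dict: "time_s": time; "qpos": joint angles; "joint_velocities": joint speeds; "joint_torque": joint torques, N m; "tool_pos": TCP position; "ee_rot": TCP orientation; "wrist_force": force on the tool from outside, world axes, zero at the start; "moment": the same for the moment, N m; "grip_width": finger opening in m.
Only numpy, scipy, OpenCV 4.12 (cv2) and the standard library are available. Lean on these libraries where they do the work, as an engineer would, in place of code of your own. Each camera call takes 0.05 s, during which the arm holds its last target.

## Task

Put up the little steel ledge on the slotted bench stand: hook both of its claws into the topmost slots of the two uprights, then press it down until its spring catch snaps out into the slots below and it hangs locked and level on its own. Feel your way in without forcing it, and leave everything else on the bench where it is.

Things in the scene. Friction and masses are not known exactly. Their poses are not given: they have to be found in the camera images.
- stand: Bench stand, fixed. Origin on the bench in the plane of the uprights' front face, midway between the two; x points from the front (robot's side) to the back, z up. Foot plate 8 mm high, x = -51 to 75 mm, 130 mm wide. A light metal frame is clamped in it higher or lower by hand; this pose does not tell how high, but x, y and yaw are true. It does not shift in use.
- stand_top (a point): Middle of the front top edge of the stand's frame at its mid setting, 205 mm above the bench; the real edge is up to 16 mm higher or lower (the same for the whole frame), so feel or look for it. Top bar: x = 0 to 12 mm, y = -49 to 49 mm, 12 mm high. Two uprights below it at y = -36 and 36 mm, 26 mm wide, 3 mm sheet (x = 0 to 3), free behind the slots. Axes as the stand.
- ledge: Loose steel ledge, 98 wide (y), 82 deep, 62 mm high, 0.24 to 0.4 kg, standing on its underside. Origin at the middle of the lower edge of its back plate's rear face; x points out of the rear face, as the claws do, z up. Back plate 4 mm thick (x = -4 to 0). Shelf plate x = -82 to 0, 4 mm thick, rim 12 mm high at front and sides. When locked, its origin is 75 mm below the frame's real top.
- ledge_rib (a point): Grip point on the rib in the middle of the ledge: 45 mm before the rear face, 27 mm above the underside. The rib is 10 mm thick (y = -5 to 5 of the ledge), x = -61 to -3 mm, top 39 mm above the underside (lower ahead of that), with 40 mm free on both sides; the shelf plate's upper face is 23 mm below this point.
- claw_left (a point): Tip of the claw at y = 36 mm of the ledge (6.75 mm behind the rear face, 37 mm above the underside). Each claw is 5 mm thick (y): a neck from z = 45 to 50 mm, and at its end, x = 4.5 to 9 mm, a hook down to z = 37 mm. Slots: 9 mm wide at y = -36 and 36 mm of the stand, 16 mm high, every 40 mm; the topmost reach from 14 to 30 mm below the frame's real top. The neck ends up on the slot's lower edge.
- claw_right (a point): Tip of the other claw, at y = -36 mm of the ledge, alike. To go in, the claw (37 to 50 mm above the ledge's underside) must stand within its slot: 13 mm in 16 mm, with 1.5 mm to spare either way when the ledge's origin is 65.5 mm below the frame's real top. Then 9 mm straight in until the rear face meets the uprights, then down.
- ledge_catch (a joint): Spring catch of the ledge: two noses on one bar (z = 13 to 19 mm, y = -36 and 36 mm of the ledge), 5 mm proud of the rear face. 0 = out, 0.005 m = flush. Spring 5 N, 8 N when flush. With the claws in, the sheet holds the noses in and the ledge drags: press it down 8 to 11 mm with about 5 to 20 N; the noses snap out into the next slots 2 mm before the necks bottom, and lock it.
- loupe: black eye loupe, 35 mm wide, 34 mm high, stands on the bench; origin under its middle; leave it alone
- parts_tin: round white metal tin, 50 mm wide, 21 mm high; origin under its middle; leave it alone
- marker: grey and blue marker pen, 134 mm long, lying; origin under its middle; leave it alone
- case_ring: plain steel ring, 43 mm wide, 14 mm high, lying; origin under its middle; leave it alone
- dial_disc: brass disc, 30 mm wide, 10 mm high; origin under its middle; leave it alone
- tweezers: steel tweezers, 124 mm long, lying; origin under their middle; leave them alone

How it is judged:
By the outcome, as a careful person would: the job done as asked, in the order asked, and still so for the second after the job is handed in, with the robot touching nothing.
It also fails if it takes over 45 s, if anything falls off the work surface, if the arm or the gripper's body presses on something with over 40 N, if the wrist force passes 120 N, or if a joint passes its speed limit or range.

## Working session

There is one attempt and no reset: what is moved stays moved. The work goes in short steps, Python scripts to look and compute and a tool call to move; the robot and the scene stay as the last step left them, time stands still between calls to the robot, and variables do not carry over. Pictures are saved under pics/ and viewed, and the job is handed in when it is done.

Besides the shell and the picture viewer there is one more tool, called after ">>>" as name(argument=value, ...) on one line, values as JSON. play_rows: Moves the arm, as the interface text tells. Its arguments: {"type":"object","properties":{"moves":{"type":"array"},"gripper":{"type":"number"},"grip_force":{"type":"number"}},"required":["moves"]}

```bash
ls; mkdir -p pics
python3 - <<'E'
from plant import r
import cv2,pickle
d={}
for n in ["scene","top","wrist"]:
    s=r.get_state(); c=r.capture(n); c['st']=s; d[n]=c
    cv2.imwrite(f"pics/{n}0.png",c['image'][:,:,::-1])
    print(n,{k:v for k,v in c.items() if k not in('image','st')})
pickle.dump(d,open('cap0.pkl','wb'))
print(s)
E
```

```text
pics
scene {'fx': 348.16710376857634, 'fy': 348.16710376857634, 'cx': 254.56893835766175, 'cy': 195.11050695104925, 'xyz': array([0.17606904, 0.60419022, 0.59416213]), 'attitude': array([-0.11549841,  0.47191409,  0.85392599, -0.18646074])}
top {'fx': 417.6722505929329, 'fy': 417.6722505929329, 'cx': 252.6311309092339, 'cy': 197.39236887290082, 'xyz': array([ 0.32365727, -0.07939672,  1.1667715 ]), 'attitude': array([ 0.06120579, -0.0692464 , -0.69920379,  0.70892372])}
wrist {'fx': 295.8275832774797, 'fy': 295.8275832774797, 'cx': 259.1757297853451, 'cy': 188.24123801445873, 'T_tool_cam': array([[-6.12611649e-04,  9.55241187e-01,  2.95827484e-01,
         7.55185718e-02],
       [ 9.99999470e-01,  3.40380152e-04,  9.71735893e-04,
         5.70133884e-04],
       [ 8.27548344e-04,  2.95827922e-01, -9.55240889e-01,
        -1.41997406e-01],
       [ 0.00000000e+00,  0.00000000e+00,  0.00000000e+00,
         1.00000000e+00]])}
{'time_s': 0.1, 'qpos': array([-1.31329718e+00,  5.27898048e-02,  1.40158964e+00,  2.09306864e-06,
        1.68856618e+00, -7.02772217e-02]), 'joint_velocities': array([ 3.59367249e-04, -3.96766724e-04, -2.01737132e-04,  1.13111039e-03,
       -1.71637765e-03,  5.30109569e-05]), 'joint_torque': array([ 7.82119969e-04, -3.82583356e+01, -3.60984492e+01, -1.20305958e-04,
        4.79690687e-03,  9.56815342e-06]), 'tool_pos': array([ 0.16898815, -0.49679783,  0.23056519]), 'ee_rot': array([ 9.86600118e-01,  1.63155598e-01, -6.21993722e-05, -6.73622694e-04]), 'wrist_force': array([ 0.47603451, -0.78925574, -0.71934137]), 'moment': array([-0.05278536,  0.03334795,  0.04079916]), 'grip_width': 0.08540003440448081}
```

View pics/scene0.png

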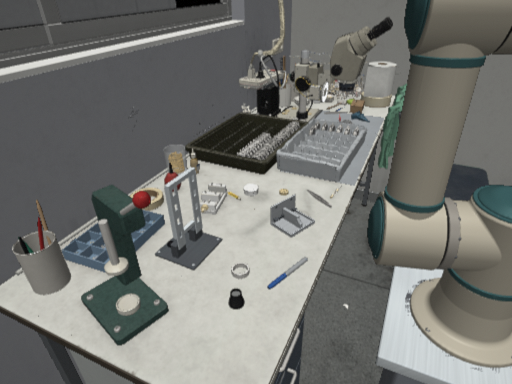

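View pics/top0.png

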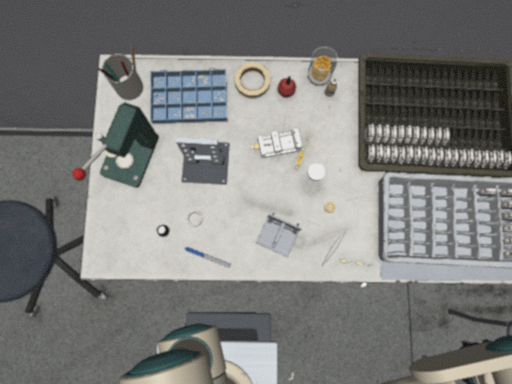

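View pics/wrist0.png

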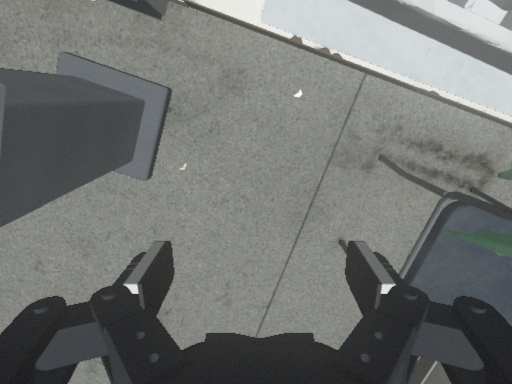

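The scene shows the stand at about (185,240) and the ledge at about (290,215). In the top view they are at about (205,160) and (278,235), with loose items around them. The wrist camera sees only floor. I'll zoom in next.

```bash
cat > h.py <<'E'
import numpy as np,cv2,pickle
from scipy.spatial.transform import Rotation as R
def cam(c):
    if 'xyz' in c: return R.from_quat(c['attitude']).as_matrix(),np.array(c['xyz'])
    T=c['T_tool_cam'];s=c['st'];Rt=R.from_quat(s['ee_rot']).as_matrix()
    return Rt@T[:3,:3],Rt@T[:3,3]+s['tool_pos']
def proj(c,P):
    M,t=cam(c);p=(np.atleast_2d(P)-t)@M
    return np.c_[c['cx']+c['fx']*p[:,0]/-p[:,2],c['cy']-c['fy']*p[:,1]/-p[:,2]]
def back(c,uv,z):
    M,t=cam(c);u,v=uv
    d=M@np.array([(u-c['cx'])/c['fx'],-(v-c['cy'])/c['fy'],-1.])
    return t+d*(z-t[2])/d[2]
def crop(c,x0,y0,x1,y1,s,f):
    im=c['image'][y0:y1,x0:x1,::-1]
    cv2.imwrite(f,cv2.resize(im,None,fx=s,fy=s,interpolation=cv2.INTER_CUBIC))
E
python3 - <<'E'
from h import *
d=pickle.load(open('cap0.pkl','rb'))
crop(d['top'],165,125,325,275,5-.25,'pics/topz.png')
crop(d['scene'],150,155,330,275,4.4,'pics/scz.png')
for uv in [(278,235),(205,160),(195,218),(162,230),(207,257),(316,172),(329,208),(335,247)]: print(uv,back(d['top'],uv,0.0))
E
```

```text
(278, 235) [ 0.43586016 -0.16364341  0.        ]
(205, 160) [ 6.49518704e-01  4.75205460e-02 -2.22044605e-16]
(195, 218) [0.48044498 0.06993016 0.        ]
(162, 230) [0.44534783 0.16067245 0.        ]
(207, 257) [0.37229003 0.03269266 0.        ]
(316, 172) [ 0.6189381  -0.27291132  0.        ]
(329, 208) [ 0.51445608 -0.30823636  0.        ]
(335, 247) [ 0.40459503 -0.3226857   0.        ]
```

View pics/topz.png

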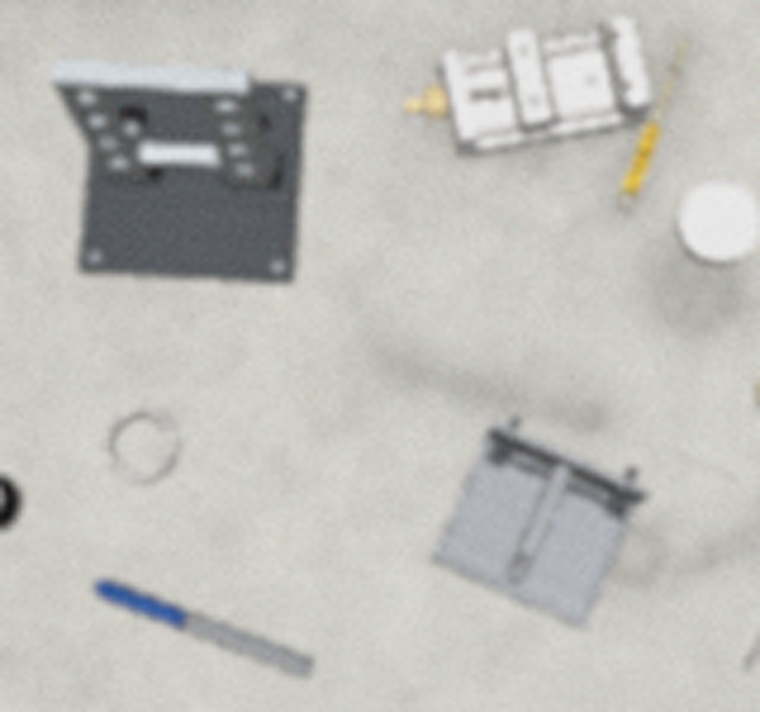

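View pics/scz.png

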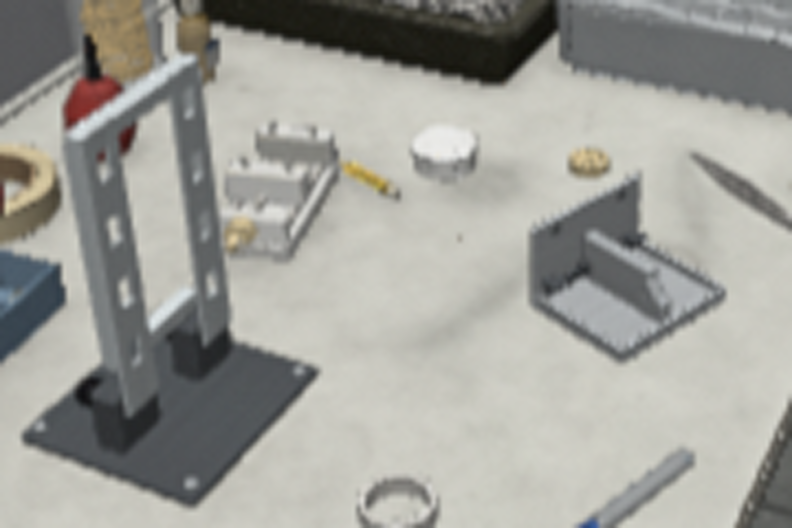

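The top zoom gives the foot-plate corners as (83,268), (293,278) and (303,85), and the ledge shelf corners as (433,558) and (582,625). I'll fit rough poses from both cameras.

```bash
cat > fit0.py <<'E'
from h import *
from scipy.optimize import least_squares
d=pickle.load(open('cap0.pkl','rb'))
T=lambda U,V:(165+(U+.5)/4.75-.5,125+(V+.5)/4.75-.5)
S=lambda U,V:(150+(U+.5)/4.4-.5,155+(V+.5)/4.4-.5)
def W(p,P):
    x,y,a=p; P=np.array(P,float)/1000
    c,s=np.cos(a),np.sin(a)
    return np.c_[x+c*P[:,0]-s*P[:,1],y+s*P[:,0]+c*P[:,1],P[:,2]]
def fit(obs,p0,useh=False):
    def f(p):
        r=[]
        for c,P,uv in obs:
            P=list(P)
            if useh and P[2]>100: P[2]+=p[3]*1000
            r+=list(proj(d[c],W(p[:3],[P]))[0]-uv)
        return np.array(r)
    s=least_squares(f,p0); return s.x,f(s.x).reshape(-1,2).round(1)
st=[('top',(-51,65,8),T(83,268)),('top',(-51,-65,8),T(293,276)),('top',(75,-65,8),T(305,84)),
('scene',(-51,65,8),S(195,500)),('scene',(75,65,8),S(24,435)),('scene',(-51,-65,8),S(318,371)),
('scene',(0,49,205),S(72,140)),('scene',(0,-49,205),S(193,58)),('top',(0,49,205),T(57,82)),('top',(0,-49,205),T(248,92))]
le=[('top',(-82,49,12),T(433,557)),('top',(-82,-49,12),T(583,625)),('top',(0,49,62),T(492,430)),('top',(0,-49,62),T(645,494)),
('scene',(-82,49,12),S(622,352)),('scene',(-82,-49,12),S(725,290)),('scene',(-4,49,62),S(531,234)),('scene',(-4,-49,62),S(638,178))]
if __name__=='__main__':
    for o,p,u in((st,[.65,.05,0,0],True),(le,[.44,-.16,-.4],False)):
        a,b=fit(o,p,u); print(a,np.degrees(a[2]));print(b.tolist())
E
python3 fit0.py
```

```text
[ 0.63235622  0.04710746 -0.03638965  0.00810877] -2.0849730935700403
[[-1.6, 0.2], [-0.0, 0.9], [0.1, -1.2], [-0.4, -0.4], [-2.0, -1.0], [0.4, -1.9], [2.1, 0.0], [1.1, -0.1], [-1.2, -0.3], [-0.2, -0.3]]
[ 0.46924924 -0.17457759 -0.40346095] -23.116609774813334
[[-1.5, 0.6], [-0.4, 0.8], [-1.2, -2.2], [0.3, -0.9], [0.3, -0.5], [0.7, -1.1], [0.8, -1.0], [0.9, -1.2]]
```

Rough fit: stand at (0.632, 0.047), yaw -2.1°, frame top about 0.213. The ledge is at (0.469, -0.175), yaw -23°. I'll swing over to view the ledge with the wrist camera.

>>> play_rows(moves=[{"x":10,"y":30,"z":10,"spin":8},{"x":30,"y":70,"z":20,"spin":16},{"x":60,"y":105,"z":30,"spin":24},{"x":90,"y":140,"z":40,"spin":32},{"x":120,"y":175,"z":40,"spin":40},{"x":155,"y":210,"z":40,"spin":48},{"x":190,"y":240,"z":40,"spin":56},{"x":225,"y":270,"z":40,"spin":64},{"x":261,"y":297,"z":40,"spin":71},{"x":261,"y":297,"z":40,"spin":71},{"x":261,"y":297,"z":40,"spin":71}], gripper=-1)

```text
time_s: 1.25
tool_pos: [0.4303, -0.1994, 0.2708]
ee_rot: [0.708, 0.706, -0.0, -0.001]
wrist_force: [-0.6, -0.3, -0.7]
grip_width: 0.0853
```

```bash
cat > snap.py <<'E'
import sys
from h import *
from plant import r
n=sys.argv[1]; s=r.get_state(); c=r.capture('wrist'); c['st']=s
pickle.dump(c,open(n+'.pkl','wb')); cv2.imwrite(f'pics/{n}.png',cv2.resize(c['image'][:,:,::-1],(768,576),interpolation=cv2.INTER_CUBIC))
print({k:np.round(s[k],4) for k in('time_s','tool_pos','ee_rot','wrist_force','qpos')})
E
python3 snap.py w1
```

```text
{'time_s': np.float64(1.25), 'tool_pos': array([ 0.4303, -0.1994,  0.2708]), 'ee_rot': array([ 7.080e-01,  7.062e-01, -3.000e-04, -5.000e-04]), 'wrist_force': array([-0.6444, -0.3095, -0.7163]), 'qpos': array([-5.1170e-01, -9.7300e-02,  1.4700e+00, -3.0000e-04,  1.7701e+00,
       -5.0920e-01])}
```

View pics/w1.png

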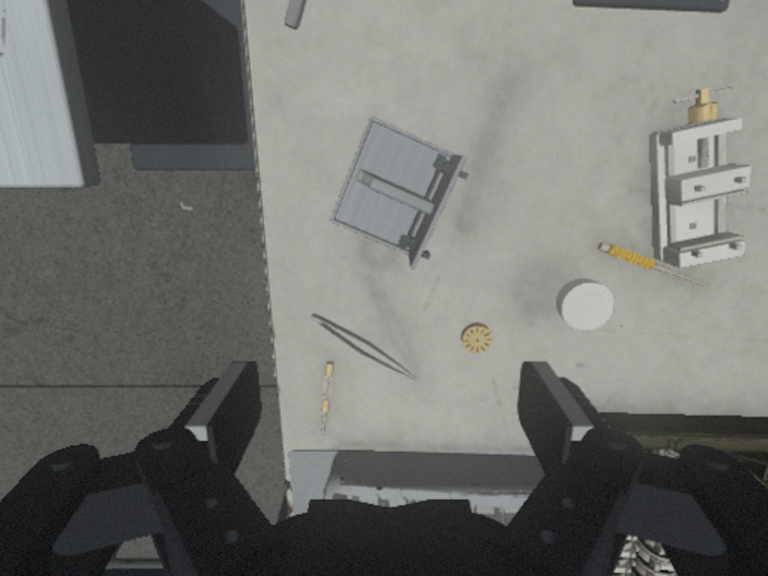

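The wrist view shows the whole ledge at about (400,195), unobstructed. The claws are at about (462,175) and (425,255). Zooming in for a fine fit.

Run:
```python
from h import *
c=pickle.load(open('w1.pkl','rb')); crop(c,210,70,320,185,5,'pics/w1z.png')
```

```text
(no output)
```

View pics/w1z.png

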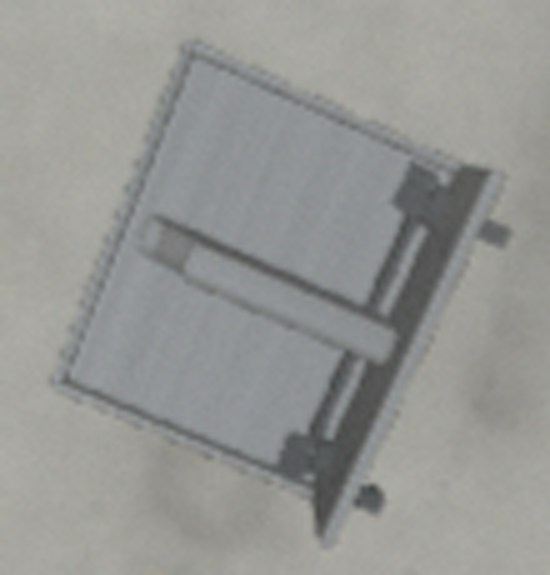

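```bash
cat > fit1.py <<'E'
from fit0 import *
d['w1']=pickle.load(open('w1.pkl','rb'))
Z=lambda U,V:(210+(U+.5)/5-.5,70+(V+.5)/5-.5)
o=[('w1',(-82,49,12),Z(188,42)),('w1',(-82,-49,12),Z(55,381)),('w1',(0,49,62),Z(505,175)),('w1',(0,-49,62),Z(328,545)),('w1',(9,36,50),Z(512,237)),('w1',(9,-36,50),Z(384,500)),('w1',(-3,-0,39),Z(395,344))]
for oo in (o,o+le):
    a,b=fit(oo,[.47,-.17,-.4]); print(a,np.degrees(a[2]));print(b.tolist()); print('rib',W(a,[(-45,0,27)]))
E
python3 fit1.py
```

```text
[ 0.47037315 -0.17673332 -0.41201231] -23.60656654865045
[[-0.3, -2.0], [-1.5, 0.8], [0.9, -1.1], [0.8, 1.0], [-0.3, -0.2], [-0.1, 1.0], [0.3, 0.9]]
rib [[ 0.42913889 -0.15871289  0.027     ]]
[ 0.47017527 -0.17648288 -0.41121543] -23.560908424382355
[[-0.5, -2.2], [-1.7, 0.7], [0.7, -1.3], [0.7, 0.8], [-0.5, -0.4], [-0.3, 0.9], [0.2, 0.7], [-1.0, 0.1], [0.0, 0.5], [-0.5, -2.6], [1.0, -1.1], [-0.1, -0.9], [0.6, -1.4], [0.6, -1.5], [0.9, -1.5]]
rib [[ 0.42892666 -0.15849532  0.027     ]]
```

The ledge fit is consistent, with the rib at (0.429, -0.1587) and yaw -23.6°. Next I'll look at the stand.

>>> play_rows(moves=[{"x":10,"y":40,"z":25},{"x":20,"y":80,"z":45},{"x":30,"y":120,"z":60},{"x":40,"y":160,"z":60},{"x":50,"y":200,"z":60},{"x":50,"y":200,"z":60},{"x":50,"y":200,"z":60}])

```text
schema error: expected keys x, y, z, spin
```

```bash
python3 snap.py w2
```

```text
{'time_s': np.float64(1.3), 'tool_pos': array([ 0.4298, -0.2001,  0.271 ]), 'ee_rot': array([ 7.086e-01,  7.056e-01, -2.000e-04, -3.000e-04]), 'wrist_force': array([-0.2078, -0.7907, -0.6863]), 'qpos': array([-5.1350e-01, -9.8200e-02,  1.4703e+00, -3.0000e-04,  1.7701e+00,
       -5.0930e-01])}
```

View pics/w2.png

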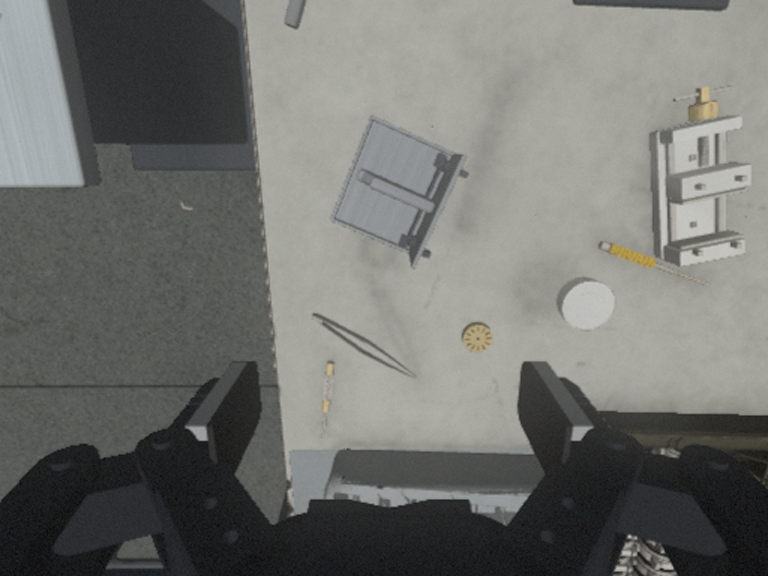

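Same view as before, because the move call was refused: every row needs all four keys.

>>> play_rows(moves=[{"x":10,"y":40,"z":25,"spin":0},{"x":20,"y":80,"z":45,"spin":0},{"x":30,"y":120,"z":60,"spin":0},{"x":40,"y":160,"z":60,"spin":0},{"x":50,"y":200,"z":60,"spin":0},{"x":50,"y":200,"z":60,"spin":0},{"x":50,"y":200,"z":60,"spin":0}], gripper=1)

```text
time_s: 2.05
tool_pos: [0.4798, -0.0007, 0.3313]
ee_rot: [0.709, 0.706, -0.0, 0.0]
wrist_force: [-0.1, -0.5, -0.1]
grip_width: -0.0
```

```bash
python3 snap.py w3
```

```text
{'time_s': np.float64(2.05), 'tool_pos': array([ 0.4798, -0.0007,  0.3313]), 'ee_rot': array([ 7.087e-01,  7.055e-01, -2.000e-04,  2.000e-04]), 'wrist_force': array([-0.1042, -0.5213, -0.1417]), 'qpos': array([-7.8100e-02, -7.4700e-02,  1.3292e+00, -5.0000e-04,  1.8870e+00,
       -7.3800e-02])}
```

View pics/w3.png

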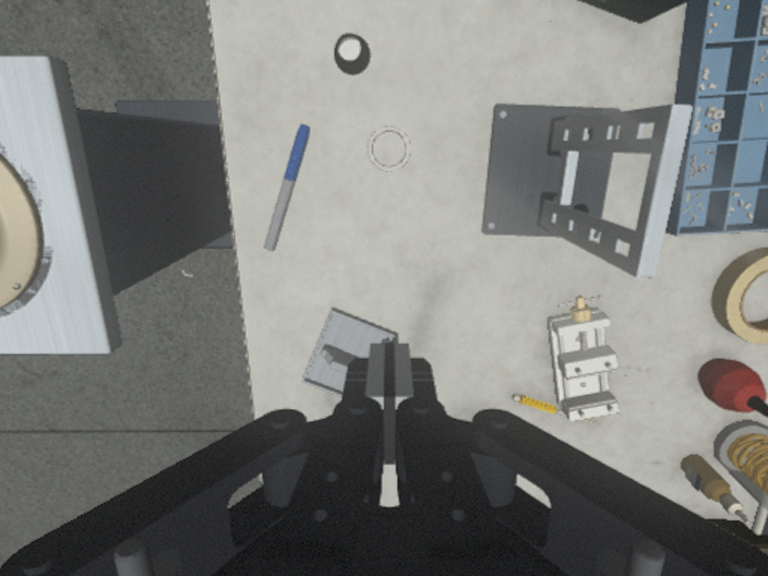

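The stand is fully visible: the top bar's front top edge runs from about (672,105) to (640,272), and the foot front corners are at (497,104) and (483,234). Zooming in.

Run:
```python
from h import *
c=pickle.load(open('w3.pkl','rb')); crop(c,310,55,470,195,4.25,'pics/w3z.png')
```

```text
(no output)
```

View pics/w3z.png

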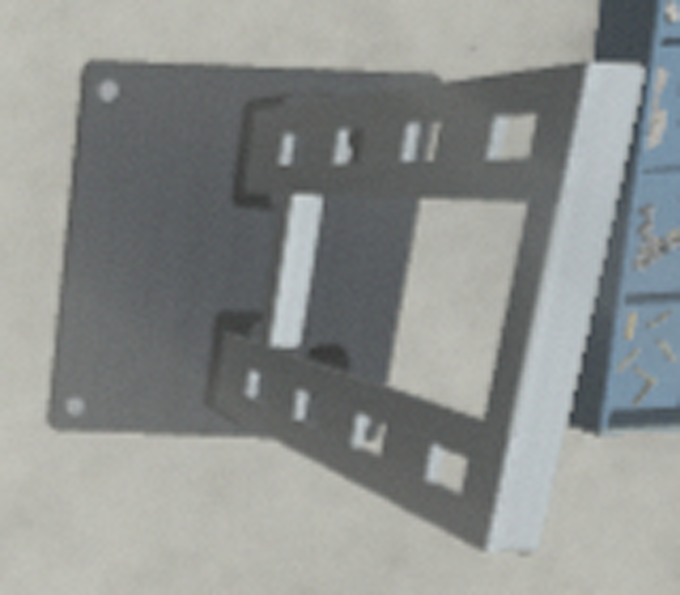

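```bash
cat > fit2.py <<'E'
from fit0 import *
d['w3']=pickle.load(open('w3.pkl','rb'))
Z=lambda U,V:(310+(U+.5)/4.25-.5,55+(V+.5)/4.25-.5)
bar=[('w3',(0,49,205),Z(587,63)),('w3',(0,-49,205),Z(487,548)),('w3',(12,49,205),Z(645,67)),('w3',(12,-49,205),Z(538,552))]
foot=[('w3',(-51,65,8),Z(84,61)),('w3',(-51,-65,8),Z(47,431))]
sl=[('w3',(0,40.5,191),Z(536,114)),('w3',(0,31.5,191),Z(524,161)),('w3',(0,40.5,175),Z(500,114)),('w3',(0,31.5,175),Z(487,158)),
('w3',(0,-31.5,191),Z(467,460-8)),('w3',(0,-40.5,191),Z(460,493)),]
sl=sl[:4]
if __name__=='__main__':
  for n,oo in (('bar+foot',bar+foot),('+sl',bar+foot+sl),('all',bar+foot+sl+st)):
    a,b=fit(oo,[.63,.05,0,0],True); print(n,a,np.degrees(a[2]));print(b.tolist())
E
python3 fit2.py
```

```text
bar+foot [ 0.63220476  0.046058   -0.03886955  0.00845863] -2.2270609288260905
[[-0.5, -0.1], [-0.7, 0.6], [0.4, -0.5], [0.3, 0.1], [0.4, -0.3], [0.6, 0.3]]
+sl [ 0.63239085  0.04609631 -0.04157712  0.00850288] -2.382193462874711
[[-0.1, -0.2], [-0.6, 0.6], [0.8, -0.5], [0.4, 0.1], [0.6, -0.4], [0.6, 0.2], [-0.1, -0.3], [0.6, -0.5], [-1.5, 0.6], [-0.4, 0.5]]
all [ 0.63252816  0.04618303 -0.04079365  0.00824315] -2.3373041510966184
[[-0.1, -0.3], [-0.6, 0.4], [0.8, -0.6], [0.4, -0.0], [0.7, -0.4], [0.7, 0.2], [-0.1, -0.4], [0.6, -0.6], [-1.5, 0.5], [-0.4, 0.4], [-1.3, 0.1], [0.2, 0.9], [0.5, -1.1], [-0.4, -0.7], [-1.8, -1.4], [0.5, -2.0], [2.2, -0.3], [1.3, -0.3], [-0.8, -0.5], [0.2, -0.3]]
```

Stand: (0.632, 0.046), yaw -2.3°, frame top near 0.213. I'll confirm the height by touching the bar with the closed fingertips.

>>> play_rows(moves=[{"x":40,"y":12,"z":-10,"spin":0},{"x":80,"y":24,"z":-25,"spin":0},{"x":120,"y":36,"z":-45,"spin":0},{"x":158,"y":47,"z":-70,"spin":0},{"x":158,"y":47,"z":-98,"spin":0},{"x":158,"y":47,"z":-106,"spin":0},{"x":158,"y":47,"z":-109,"spin":0},{"x":158,"y":47,"z":-111,"spin":0}])

```text
time_s: 2.9
tool_pos: [0.6381, 0.0458, 0.223]
ee_rot: [0.709, 0.705, 0.001, 0.001]
wrist_force: [-0.6, 0.3, 0.6]
grip_width: -0.0
```

>>> play_rows(moves=[{"x":0,"y":0,"z":-1,"spin":0},{"x":0,"y":0,"z":-2,"spin":0}])

```text
time_s: 3.1
tool_pos: [0.6382, 0.0467, 0.2206]
ee_rot: [0.709, 0.706, 0.001, 0.001]
wrist_force: [-0.8, -0.2, 1.1]
grip_width: -0.0001
```

>>> play_rows(moves=[{"x":0,"y":0,"z":-1,"spin":0},{"x":0,"y":0,"z":-2,"spin":0},{"x":0,"y":0,"z":-3,"spin":0}])

```text
time_s: 3.4
tool_pos: [0.6381, 0.047, 0.216]
ee_rot: [0.708, 0.706, 0.0, 0.0]
wrist_force: [-1.4, -0.8, 5.8]
grip_width: -0.0001
```

>>> play_rows(moves=[{"x":0,"y":0,"z":-1,"spin":0},{"x":0,"y":0,"z":-2,"spin":0}])

```text
time_s: 3.6
tool_pos: [0.6382, 0.047, 0.2159]
ee_rot: [0.708, 0.706, 0.001, 0.001]
wrist_force: [-5.9, -0.3, 12.8]
grip_width: -0.0003
```

>>> play_rows(moves=[{"x":0,"y":0,"z":-1,"spin":0}])

```text
time_s: 3.7
tool_pos: [0.6382, 0.047, 0.2159]
ee_rot: [0.708, 0.706, 0.001, 0.001]
wrist_force: [-7.2, -0.1, 16.7]
grip_width: -0.0003
```

>>> play_rows(moves=[{"x":0,"y":0,"z":-1,"spin":0}])

```text
time_s: 3.8
tool_pos: [0.6382, 0.047, 0.2159]
ee_rot: [0.708, 0.706, 0.002, 0.002]
wrist_force: [-8.8, -0.6, 21.0]
grip_width: -0.0001
```

The bar was felt at TCP z of about 0.2160 (5.8 N there; further commanded lowering only raised the force). Vision said 0.2135. I'll touch the bare bench the same way to zero the tip height.

>>> play_rows(moves=[{"x":0,"y":0,"z":20,"spin":0},{"x":-15,"y":-10,"z":50,"spin":4},{"x":-45,"y":-30,"z":60,"spin":12},{"x":-75,"y":-50,"z":40,"spin":20},{"x":-105,"y":-75,"z":10,"spin":28},{"x":-118,"y":-87,"z":-30,"spin":36},{"x":-118,"y":-87,"z":-75,"spin":44},{"x":-118,"y":-87,"z":-120,"spin":52},{"x":-118,"y":-87,"z":-165,"spin":60},{"x":-118,"y":-87,"z":-190,"spin":66},{"x":-118,"y":-87,"z":-203,"spin":66},{"x":-118,"y":-87,"z":-205,"spin":66}])

```text
time_s: 5.0
tool_pos: [0.5194, -0.0399, 0.0051]
ee_rot: [0.211, 0.977, -0.0, -0.001]
wrist_force: [0.6, -0.5, 1.2]
grip_width: -0.0
```

>>> play_rows(moves=[{"x":0,"y":0,"z":-1,"spin":0},{"x":0,"y":0,"z":-2,"spin":0},{"x":0,"y":0,"z":-3,"spin":0}])

```text
time_s: 5.3
tool_pos: [0.5211, -0.0402, 0.0048]
ee_rot: [0.21, 0.978, 0.0, 0.001]
wrist_force: [0.4, 0.1, -0.2]
grip_width: 0.0001
```

Run:
```python
from plant import r
s=r.get_state(); print({k:s[k].round(4) if hasattr(s[k],'round') else s[k] for k in('time_s','tool_pos','ee_rot','wrist_force','grip_width')})
```

```text
{'time_s': 5.3, 'tool_pos': array([ 0.5211, -0.0402,  0.0048]), 'ee_rot': array([2.101e-01, 9.777e-01, 1.000e-04, 1.400e-03]), 'wrist_force': array([ 0.437 ,  0.0684, -0.2073]), 'grip_width': 0.00013332606437167573}
```

>>> play_rows(moves=[{"x":0,"y":0,"z":-1,"spin":0},{"x":0,"y":0,"z":-2,"spin":0}])

```text
time_s: 5.5
tool_pos: [0.5203, -0.0401, 0.0017]
ee_rot: [0.21, 0.978, 0.0, 0.0]
wrist_force: [-0.1, -0.3, 0.3]
grip_width: 0.0001
```

>>> play_rows(moves=[{"x":0,"y":0,"z":-1,"spin":0},{"x":0,"y":0,"z":-2,"spin":0}])

```text
time_s: 5.7
tool_pos: [0.5202, -0.0401, 0.0]
ee_rot: [0.21, 0.978, 0.0, 0.0]
wrist_force: [-5.3, 0.8, 12.3]
grip_width: 0.0001
```

>>> play_rows(moves=[{"x":0,"y":0,"z":-1,"spin":0}])

```text
time_s: 5.8
tool_pos: [0.5202, -0.0401, -0.0]
ee_rot: [0.21, 0.978, 0.0, -0.0]
wrist_force: [-9.6, 0.9, 20.8]
grip_width: 0.0001
```

>>> play_rows(moves=[{"x":0,"y":0,"z":-1,"spin":0}])

```text
time_s: 5.9
tool_pos: [0.5202, -0.04, -0.0001]
ee_rot: [0.21, 0.978, -0.0, -0.0]
wrist_force: [-14.9, 2.6, 28.9]
grip_width: -0.0001
```

The tip reads z = 0 on the bench, so the frame top is at 0.2160. That puts the ledge origin at z = 0.1505 for entry and 0.1410 when locked. Now moving over the rib.

>>> play_rows(moves=[{"x":0,"y":0,"z":30,"spin":0},{"x":0,"y":0,"z":70,"spin":0},{"x":-15,"y":-20,"z":105,"spin":0},{"x":-40,"y":-52,"z":110,"spin":0},{"x":-65,"y":-85,"z":110,"spin":0},{"x":-91,"y":-119,"z":110,"spin":0},{"x":-91,"y":-119,"z":110,"spin":0},{"x":-91,"y":-119,"z":110,"spin":0},{"x":-91,"y":-119,"z":110,"spin":0}], gripper=0)

```text
time_s: 6.8
tool_pos: [0.4295, -0.1585, 0.1073]
ee_rot: [0.209, 0.978, 0.0, 0.0]
wrist_force: [0.3, 0.4, 0.2]
grip_width: 0.0428
```

```bash
python3 snap.py w4
```

```text
{'time_s': np.float64(6.8), 'tool_pos': array([ 0.4295, -0.1585,  0.1073]), 'ee_rot': array([2.095e-01, 9.778e-01, 2.000e-04, 1.000e-04]), 'wrist_force': array([0.2759, 0.4252, 0.2282]), 'qpos': array([-4.3450e-01, -6.0800e-02,  1.7643e+00,  4.0000e-04,  1.4380e+00,
       -1.5832e+00])}
```

View pics/w4.png

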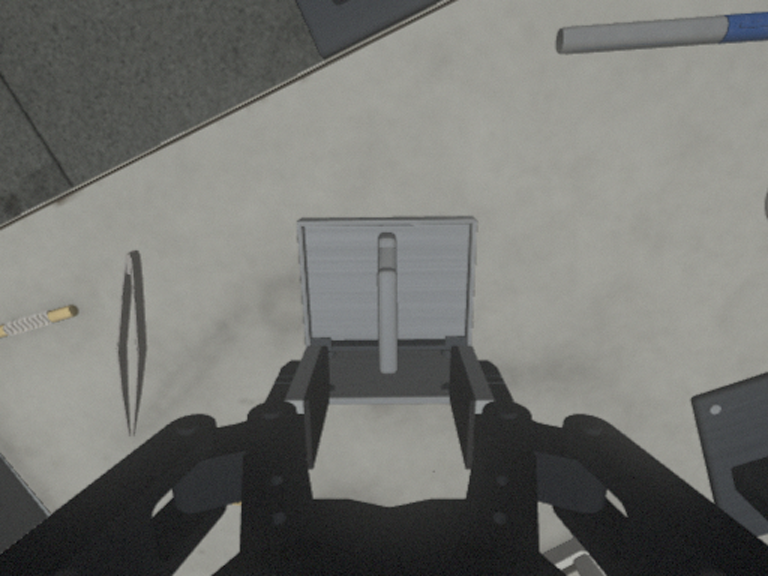

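The ledge lies square between the open fingers, with the rib at u≈388, midway between them. Refitting its pose from this view as a check.

Run:
```python
from fit0 import *
d['w4']=pickle.load(open('w4.pkl','rb'))
Z=lambda U,V:((U+.5)/1.5-.5,(V+.5)/1.5-.5)
o=[('w4',(-82,49,12),Z(477,217)),('w4',(-82,-49,12),Z(297,220)),('w4',(-61+10,-5,39),Z(379,270)),('w4',(-51,5,39),Z(397,269)),('w4',(-3,5,39),Z(397,372)),('w4',(-3,-5,39),Z(380,373))]
a,b=fit(o,[.47,-.17,-.4]); print(a,np.degrees(a[2]));print(b.tolist()); print('rib',W(a,[(-45,0,27)]))
s=d['w4']['st']; print(R.from_quat(s['ee_rot']).as_matrix()[:,0], np.degrees(2*np.arctan2(*s['ee_rot'][[1,0]])))
```

```text
[ 0.46590005 -0.17524961 -0.40989375] -23.485182116838356
[[1.2, -5.0], [-1.3, -5.4], [-1.0, 7.5], [0.5, 8.0], [0.9, -2.7], [-0.4, -3.2]]
rib [[ 0.42462771 -0.15731657  0.027     ]]
[-9.12225660e-01  4.09688090e-01 -1.20391649e-04] 155.8147587447872
```

>>> play_rows(moves=[{"x":0,"y":0,"z":-30,"spin":0.6},{"x":0,"y":0,"z":-60,"spin":0.6},{"x":0,"y":0,"z":-80,"spin":0.6},{"x":0,"y":0,"z":-92,"spin":0.6},{"x":0,"y":0,"z":-99,"spin":0.6},{"x":0,"y":0,"z":-99,"spin":0.6},{"x":0,"y":0,"z":-99,"spin":0.6}])

```text
time_s: 7.55
tool_pos: [0.4298, -0.1592, 0.0092]
ee_rot: [0.204, 0.979, -0.0, 0.001]
wrist_force: [0.1, 0.2, -0.4]
grip_width: 0.0426
```

>>> play_rows(moves=[{"x":0,"y":0,"z":0,"spin":0},{"x":0,"y":0,"z":0,"spin":0},{"x":0,"y":0,"z":0,"spin":0},{"x":0,"y":0,"z":0,"spin":0},{"x":0,"y":0,"z":0,"spin":0},{"x":0,"y":0,"z":0,"spin":0},{"x":0,"y":0,"z":0,"spin":0}], gripper=1, grip_force=80)

```text
time_s: 8.25
tool_pos: [0.4295, -0.1594, 0.0092]
ee_rot: [0.205, 0.979, -0.0, 0.001]
wrist_force: [-1.0, 0.9, 5.3]
grip_width: 0.0086
```

```bash
python3 snap.py w5
```

```text
{'time_s': np.float64(8.25), 'tool_pos': array([ 0.4295, -0.1594,  0.0092]), 'ee_rot': array([ 2.047e-01,  9.788e-01, -2.000e-04,  7.000e-04]), 'wrist_force': array([-1.0218,  0.9094,  5.3279]), 'qpos': array([-4.3590e-01,  7.3500e-02,  1.8445e+00, -1.0000e-04,  1.2220e+00,
       -1.5944e+00])}
```

View pics/w5.png

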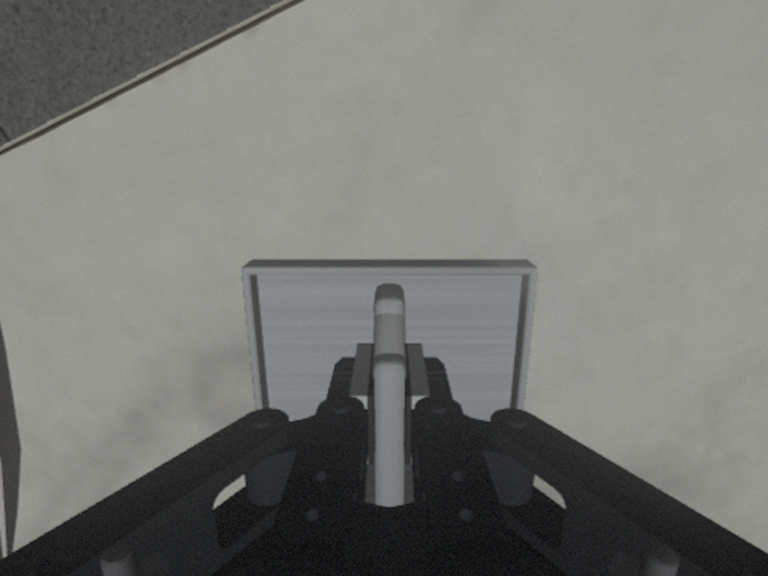

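The rib is gripped (8.6 mm reading) and the shelf front edge is level at v≈265. I'll work out the in-hand offset and the target poses.

```bash
cat > tgt.py <<'E'
from fit0 import *
c=d['w5']=pickle.load(open('w5.pkl','rb'))
s=c['st']; yaw=2*np.arctan2(s['ee_rot'][1],s['ee_rot'][0])-np.pi
Z=lambda U,V:((U+.5)/1.5-.5,(V+.5)/1.5-.5)
o=[('w5',(-82,49,12),Z(537,261)),('w5',(-82,-49,12),Z(243,264))]
a,b=fit(o,[.47,-.17,-.4]); print(a,np.degrees(a[2]),np.degrees(yaw),b.tolist())
u=np.array([np.cos(yaw),np.sin(yaw)]); v=a[:2]-s['tool_pos'][:2]
print('origin rel tool: fwd',v@u,'left',v@[-u[1],u[0]])
# target: stand
sx,sy,sa=.6324,.0461,-.0405
for gap in(.045,.016,.009,0):   # rear face gap to upright face
    p=np.array([sx,sy])-(gap+.045)*np.array([np.cos(sa),np.sin(sa)])
    print(gap,'tcp',p, 'shift mm',1000*(p-s['tool_pos'][:2]),'spin',np.degrees(sa-yaw))
E
python3 tgt.py
```

```text
[ 0.46929127 -0.1760576  -0.40256154] -23.06507747217792 -23.622118286660452 [[2.8, 0.3], [-2.8, 0.3]]
origin rel tool: fwd 0.043088628996735594 left 0.0006708214277334979
0.045 tcp [0.5424738 0.049744 ] shift mm [112.92948748 209.15048841] spin 21.301639216380618
0.016 tcp [0.57145002 0.04856982] shift mm [141.9057071  207.97630946] spin 21.301639216380618
0.009 tcp [0.57844428 0.0482864 ] shift mm [148.89996701 207.69288695] spin 21.301639216380618
0 tcp [0.5874369 0.047922 ] shift mm [157.89258689 207.32848659] spin 21.301639216380618
```

>>> play_rows(moves=[{"x":0,"y":0,"z":5,"spin":0},{"x":0,"y":0,"z":30,"spin":0},{"x":0,"y":5,"z":70,"spin":0},{"x":10,"y":30,"z":105,"spin":4},{"x":25,"y":65,"z":130,"spin":8},{"x":45,"y":100,"z":150,"spin":12},{"x":70,"y":140,"z":150,"spin":16},{"x":90,"y":175,"z":150,"spin":20},{"x":105,"y":200,"z":150.5,"spin":21.3},{"x":113,"y":209,"z":150.5,"spin":21.3},{"x":113,"y":209,"z":150.5,"spin":21.3},{"x":113,"y":209,"z":150.5,"spin":21.3}])

```text
time_s: 9.5
tool_pos: [0.5415, 0.0492, 0.1583]
ee_rot: [0.021, 1.0, -0.0, -0.001]
wrist_force: [0.1, 0.3, -2.1]
grip_width: 0.0088
```

```bash
python3 snap.py w6;python3 - <<'E'
from h import *
from plant import r
for n in('scene','top'):
    c=r.capture(n); pickle.dump(c,open(n+'6.pkl','wb'))
    if n=='scene': crop(c,140,140,300,275,4.4,'pics/sc6.png')
    else: crop(c,165,110,290,230,5,'pics/top6.png')
E
```

```text
{'time_s': np.float64(9.5), 'tool_pos': array([0.5415, 0.0492, 0.1583]), 'ee_rot': array([ 2.060e-02,  9.998e-01, -2.000e-04, -7.000e-04]), 'wrist_force': array([ 0.0873,  0.276 , -2.1246]), 'qpos': array([ 2.2800e-02,  1.3990e-01,  1.4531e+00, -3.0000e-04,  1.5501e+00,
       -1.5067e+00])}
```

View pics/w6.png

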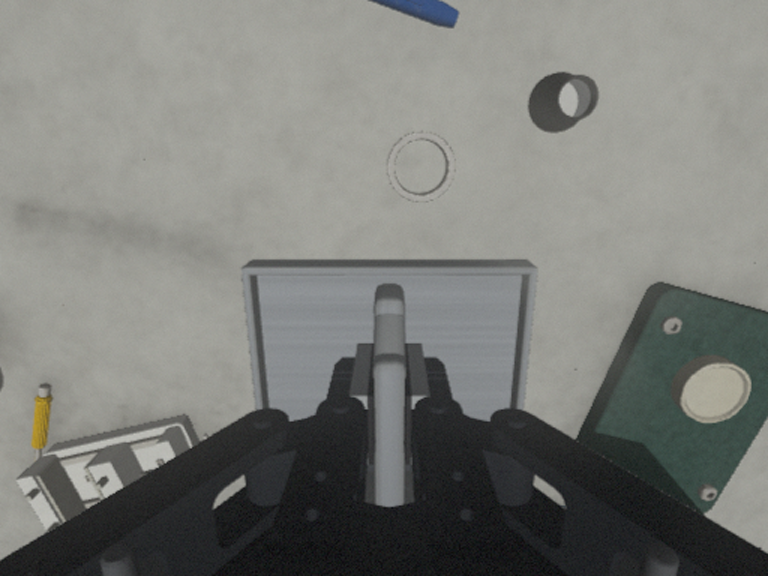

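View pics/sc6.png

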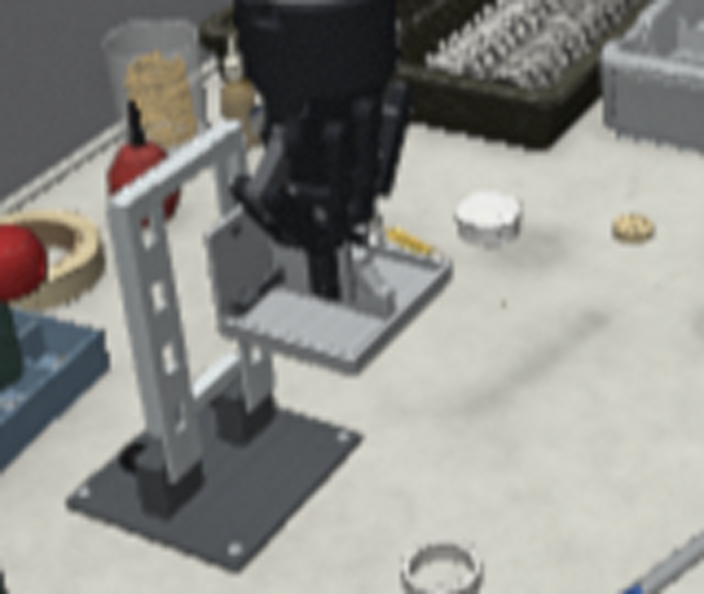

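View pics/top6.png

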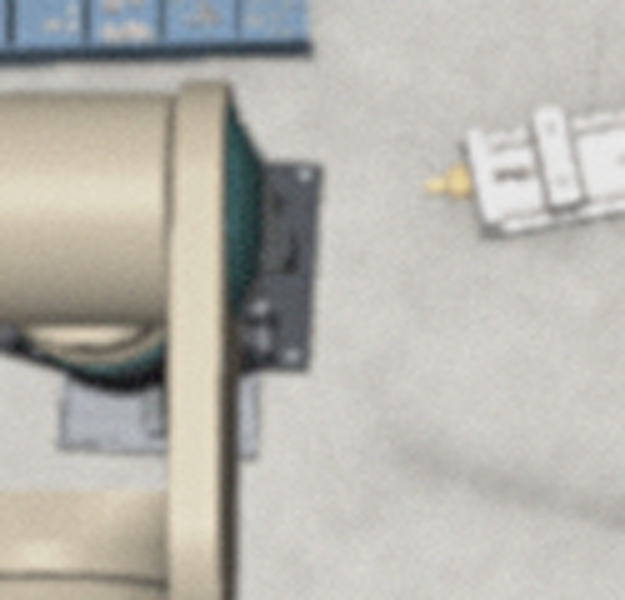

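The ledge hangs level in front of the stand and its view in the hand is unchanged, so it did not slip. The measured pose is about 1.2 mm low, so I'll correct that and close the gap to about 12 mm.

>>> play_rows(moves=[{"x":10,"y":0,"z":1.2,"spin":0},{"x":20,"y":-0.5,"z":1.2,"spin":0},{"x":29,"y":-0.8,"z":1.2,"spin":0},{"x":29,"y":-0.8,"z":1.2,"spin":0},{"x":29,"y":-0.8,"z":1.2,"spin":0}])

```text
time_s: 10.15
tool_pos: [0.5708, 0.0488, 0.1598]
ee_rot: [0.021, 1.0, 0.0, -0.0]
wrist_force: [-0.6, 0.1, -3.5]
grip_width: 0.0085
```

>>> play_rows(moves=[{"x":0,"y":0,"z":0,"spin":0}])

```text
time_s: 10.25
tool_pos: [0.5707, 0.049, 0.16]
ee_rot: [0.02, 1.0, 0.0, -0.0]
wrist_force: [0.0, -0.4, -2.9]
grip_width: 0.0087
```

>>> play_rows(moves=[{"x":0,"y":0,"z":0,"spin":0}])

```text
time_s: 10.35
tool_pos: [0.5708, 0.0491, 0.1601]
ee_rot: [0.02, 1.0, 0.0, -0.0]
wrist_force: [0.2, 0.0, -3.1]
grip_width: 0.0089
```

>>> play_rows(moves=[{"x":0,"y":0,"z":0,"spin":0}])

```text
time_s: 10.45
tool_pos: [0.5709, 0.0492, 0.1601]
ee_rot: [0.02, 1.0, 0.0, 0.0]
wrist_force: [-0.5, 1.0, -3.1]
grip_width: 0.0089
```

>>> play_rows(moves=[{"x":2,"y":-0.5,"z":-0.3,"spin":0},{"x":4,"y":-0.6,"z":-0.3,"spin":0},{"x":6,"y":-0.7,"z":-0.3,"spin":0}])

```text
time_s: 10.75
tool_pos: [0.5772, 0.0484, 0.1597]
ee_rot: [0.02, 1.0, 0.0, 0.0]
wrist_force: [0.1, -0.0, -3.2]
grip_width: 0.0087
```

>>> play_rows(moves=[{"x":1,"y":0,"z":0,"spin":0},{"x":2,"y":0,"z":0,"spin":0}])

```text
time_s: 10.95
tool_pos: [0.5792, 0.0484, 0.1597]
ee_rot: [0.02, 1.0, 0.0, -0.0]
wrist_force: [0.0, 0.2, -2.5]
grip_width: 0.0086
```

>>> play_rows(moves=[{"x":1,"y":0,"z":0,"spin":0},{"x":2,"y":-0.1,"z":0,"spin":0}])

```text
time_s: 11.15
tool_pos: [0.5811, 0.0483, 0.1597]
ee_rot: [0.02, 1.0, 0.0, -0.0]
wrist_force: [0.3, 0.1, -2.9]
grip_width: 0.0088
```

>>> play_rows(moves=[{"x":1,"y":0,"z":0,"spin":0},{"x":2,"y":-0.1,"z":0,"spin":0}])

```text
time_s: 11.35
tool_pos: [0.5826, 0.0483, 0.1597]
ee_rot: [0.02, 1.0, 0.0, -0.001]
wrist_force: [-4.9, 0.1, -0.5]
grip_width: 0.0089
```

>>> play_rows(moves=[{"x":1,"y":0,"z":0,"spin":0},{"x":2,"y":-0.1,"z":0,"spin":0}])

```text
time_s: 11.55
tool_pos: [0.5844, 0.0482, 0.1597]
ee_rot: [0.02, 1.0, 0.0, -0.001]
wrist_force: [-7.1, 0.3, -1.6]
grip_width: 0.0084
```

>>> play_rows(moves=[{"x":1,"y":0,"z":0,"spin":0}])

```text
time_s: 11.65
tool_pos: [0.5854, 0.0482, 0.1597]
ee_rot: [0.02, 1.0, 0.0, -0.001]
wrist_force: [-6.7, 0.8, -0.6]
grip_width: 0.0084
```

A spring-like 5 to 7 N began at x≈0.582 and the ledge kept advancing. That fits the noses meeting the sheet with the claws already inside the slots.

>>> play_rows(moves=[{"x":1,"y":0,"z":0,"spin":0}])

```text
time_s: 11.75
tool_pos: [0.5863, 0.0482, 0.1597]
ee_rot: [0.02, 1.0, 0.0, -0.001]
wrist_force: [-7.0, 0.3, -0.4]
grip_width: 0.0085
```

>>> play_rows(moves=[{"x":1,"y":-0.1,"z":0,"spin":0}])

```text
time_s: 11.85
tool_pos: [0.5871, 0.0482, 0.1597]
ee_rot: [0.02, 1.0, 0.0, -0.002]
wrist_force: [-11.9, 0.1, 0.7]
grip_width: 0.009
```

>>> play_rows(moves=[{"x":1,"y":0,"z":0,"spin":0}])

```text
time_s: 11.95
tool_pos: [0.5871, 0.0482, 0.1595]
ee_rot: [0.02, 1.0, -0.0, -0.003]
wrist_force: [-19.9, -0.2, 3.7]
grip_width: 0.0086
```

The rear face seated at x = 0.5871, as expected. I'll ease the push slightly and press down.

>>> play_rows(moves=[{"x":-1,"y":0,"z":-1,"spin":0},{"x":-1,"y":0,"z":-2,"spin":0}])

```text
time_s: 12.15
tool_pos: [0.5871, 0.0482, 0.1584]
ee_rot: [0.02, 1.0, 0.0, -0.001]
wrist_force: [-10.5, 0.8, 4.3]
grip_width: 0.0085
```

>>> play_rows(moves=[{"x":0,"y":0,"z":-1,"spin":0},{"x":0,"y":0,"z":-2,"spin":0}])

```text
time_s: 12.35
tool_pos: [0.5871, 0.0482, 0.1565]
ee_rot: [0.02, 1.0, 0.0, -0.001]
wrist_force: [-10.1, -0.1, 3.5]
grip_width: 0.0089
```

>>> play_rows(moves=[{"x":0,"y":0,"z":-1,"spin":0},{"x":0,"y":0,"z":-2,"spin":0}])

```text
time_s: 12.55
tool_pos: [0.5871, 0.0482, 0.1544]
ee_rot: [0.02, 1.0, 0.0, -0.001]
wrist_force: [-10.9, 0.4, 2.7]
grip_width: 0.0086
```

>>> play_rows(moves=[{"x":0,"y":0,"z":-1,"spin":0},{"x":0,"y":0,"z":-2,"spin":0}])

```text
time_s: 12.75
tool_pos: [0.5871, 0.0482, 0.1522]
ee_rot: [0.02, 1.0, 0.0, -0.001]
wrist_force: [-8.7, 0.2, 3.2]
grip_width: 0.0088
```

>>> play_rows(moves=[{"x":0,"y":0,"z":-1,"spin":0},{"x":0,"y":0,"z":-2,"spin":0}])

```text
time_s: 12.95
tool_pos: [0.5871, 0.0482, 0.1506]
ee_rot: [0.02, 1.0, 0.0, -0.001]
wrist_force: [-11.2, 0.3, 4.5]
grip_width: 0.0089
```

>>> play_rows(moves=[{"x":0,"y":0,"z":-1,"spin":0}])

```text
time_s: 13.05
tool_pos: [0.5872, 0.0482, 0.15]
ee_rot: [0.02, 1.0, 0.0, -0.001]
wrist_force: [-13.7, -0.9, 10.8]
grip_width: 0.0088
```

>>> play_rows(moves=[{"x":0,"y":0,"z":-1,"spin":0}])

```text
time_s: 13.15
tool_pos: [0.5872, 0.0482, 0.15]
ee_rot: [0.02, 1.0, 0.0, -0.001]
wrist_force: [-17.3, -0.2, 13.9]
grip_width: 0.0087
```

>>> play_rows(moves=[{"x":0,"y":0,"z":-1,"spin":0}])

```text
time_s: 13.25
tool_pos: [0.5872, 0.0482, 0.1499]
ee_rot: [0.02, 1.0, 0.0, -0.0]
wrist_force: [-19.5, 0.1, 18.5]
grip_width: 0.0087
```

>>> play_rows(moves=[{"x":-0.5,"y":0,"z":2,"spin":0},{"x":-1,"y":0,"z":4,"spin":0}])

```text
time_s: 13.45
tool_pos: [0.587, 0.0481, 0.151]
ee_rot: [0.02, 1.0, 0.0, 0.0]
wrist_force: [0.7, -0.2, -4.1]
grip_width: 0.0089
```

>>> play_rows(moves=[{"x":0,"y":0,"z":1,"spin":0},{"x":0,"y":0,"z":2,"spin":0}])

```text
time_s: 13.65
tool_pos: [0.587, 0.048, 0.1524]
ee_rot: [0.02, 1.0, 0.0, -0.0]
wrist_force: [-1.5, 0.7, -5.1]
grip_width: 0.0088
```

>>> play_rows(moves=[{"x":0,"y":0,"z":1,"spin":0}])

```text
time_s: 13.75
tool_pos: [0.5868, 0.048, 0.1527]
ee_rot: [0.02, 1.0, 0.0, -0.001]
wrist_force: [2.8, -0.2, -9.8]
grip_width: 0.0085
```

>>> play_rows(moves=[{"x":0,"y":0,"z":1,"spin":0}])

```text
time_s: 13.85
tool_pos: [0.5867, 0.048, 0.153]
ee_rot: [0.02, 1.0, 0.0, -0.001]
wrist_force: [4.1, 0.7, -15.0]
grip_width: 0.0089
```

The lift is blocked after about 2.5 mm with force rising to 15 N, so the catch has locked. I'll lower it back onto its necks and release.

>>> play_rows(moves=[{"x":0,"y":0,"z":-2,"spin":0},{"x":0,"y":0,"z":-4,"spin":0},{"x":0.5,"y":0,"z":-5,"spin":0},{"x":0.5,"y":0,"z":-5,"spin":0}])

```text
time_s: 14.25
tool_pos: [0.5871, 0.0481, 0.1509]
ee_rot: [0.02, 1.0, 0.0, -0.0]
wrist_force: [-7.5, 0.5, 1.1]
grip_width: 0.009
```

>>> play_rows(moves=[{"x":0,"y":0,"z":0,"spin":0},{"x":0,"y":0,"z":0,"spin":0},{"x":0,"y":0,"z":0,"spin":0},{"x":0,"y":0,"z":0,"spin":0},{"x":0,"y":0,"z":0,"spin":0},{"x":0,"y":0,"z":0,"spin":0}], gripper=0)

```text
time_s: 14.85
tool_pos: [0.5876, 0.048, 0.1498]
ee_rot: [0.02, 1.0, 0.0, 0.0]
wrist_force: [1.0, 0.6, -0.1]
grip_width: 0.0428
```

>>> play_rows(moves=[{"x":-3,"y":0,"z":15,"spin":0},{"x":-8,"y":0,"z":40,"spin":0},{"x":-12,"y":0,"z":75,"spin":0},{"x":-20,"y":0,"z":115,"spin":0},{"x":-50,"y":-30,"z":140,"spin":0},{"x":-90,"y":-60,"z":150,"spin":0},{"x":-120,"y":-95,"z":150,"spin":0},{"x":-130,"y":-135,"z":150,"spin":0},{"x":-130,"y":-175,"z":150,"spin":0},{"x":-130,"y":-200,"z":150,"spin":0},{"x":-130,"y":-200,"z":150,"spin":0}])

```text
time_s: 15.95
tool_pos: [0.4569, -0.1544, 0.3007]
ee_rot: [0.022, 1.0, -0.0, 0.0]
wrist_force: [0.3, 0.4, -0.2]
grip_width: 0.0427
```

Run:
```python
from h import *
from plant import r
for n in('scene','top'):
    c=r.capture(n); pickle.dump(c,open(n+'7.pkl','wb'))
    if n=='scene': crop(c,140,140,300,275,4.4,'pics/sc7.png')
    else: crop(c,140,120,350,275,3.8,'pics/top7.png')
s=r.get_state(); print(s['time_s'],s['tool_pos'],s['wrist_force'])
```

```text
16.05 [ 0.45740874 -0.15192871  0.30058031] [ 0.2829627  -0.46854041  0.03526103]
```

View pics/sc7.png

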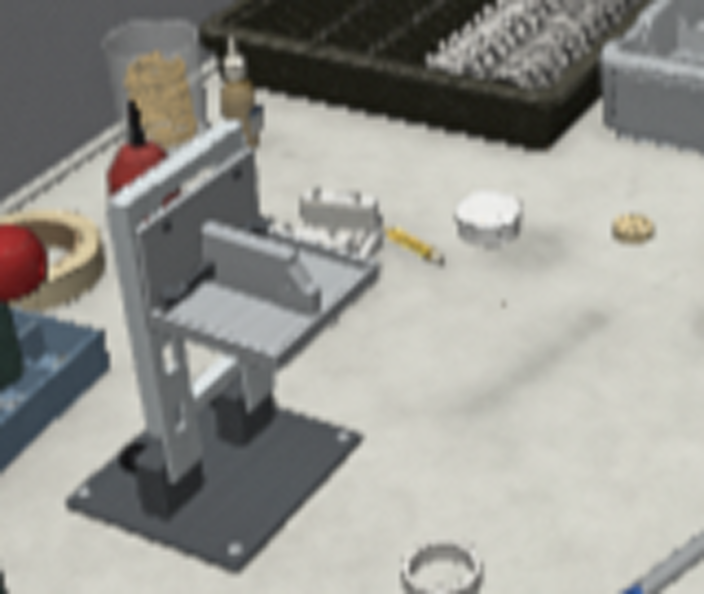

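View pics/top7.png

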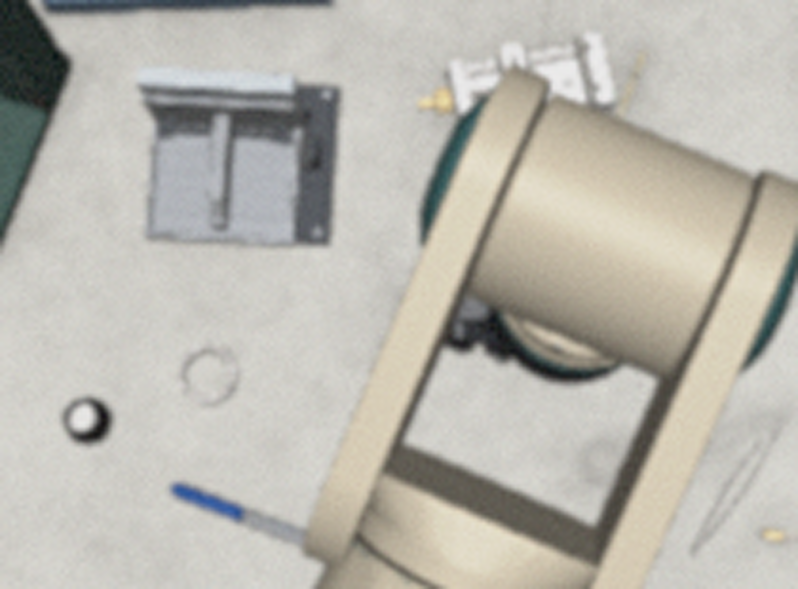

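The ledge hangs flush and level on the stand, and the other items are in place. Last check: the predicted locked corners against the scene image.

Run:
```python
from fit0 import *
c=pickle.load(open('scene7.pkl','rb'))
for P in [(-82,49,141+12),(-82,-49,141+12),(-4,49,141+62),(-4,-49,141+62)]:
    u,v=proj(c,W((.6324,.0461,-.0405),[P]))[0]; print(P,((u+.5-140)*4.4).round(),((v+.5-140)*4.4).round())
from plant import r
print(r.hand_in())
```

```text
(-82, 49, 153) 275.0 346.0
(-82, -49, 153) 379.0 252.0
(-4, 49, 203) 136.0 225.0
(-4, -49, 203) 252.0 141.0
the job is handed in; nothing more can be done
None
```

The ledge is hung on the stand with both claws in the topmost slots and its spring catch locked. The job was handed in at about 16 s, well under the 45 s limit.

**How it went in:** I felt the frame top at 216.0 mm above the bench. The claws went in at the matching height without blocking. The noses gave a spring-like 5 to 7 N, and the rear face then seated. I pressed down about 9.5 mm until it bottomed; the highest reading was about 20 N at the wrist.

**Checks that passed:**
- **Lock:** the sideways push of the spring vanished once the ledge bottomed. A test lift was blocked after about 2.5–3 mm, with the force rising to 15 N.
- **Hanging:** after release, the pictures show the ledge flush and level with the gripper clear of it. The loose items in view have not moved visibly, though the arm hid part of the top view.

**Checks that disagreed:**
- The camera estimate of the frame top was about 213.5 mm, roughly 2.5 mm below the felt height. I used the felt one.
- In the last scene picture the ledge corners appear 1 to 3 pixels lower than predicted. The scene camera showed a similar 1 to 2 pixel offset in my earlier fits, so I put this down to its calibration.

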